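# Hang the two-tab bracket on the pin rack

### The job

Hang the wide two-tab bracket on the yellow pin rack: push both its hooked tabs through the two upright slots in the rack's front, then push it down until it is fully home and the spring tongue has snapped out above it, and let go. Leave the narrow one-tab bracket where it stands.

Things in the scene. Friction and masses are not known exactly. Their poses are not given: they have to be found in the camera images.
- bracket: Wide aluminium bracket on a 90x120 foot, 0.45 kg. Origin: mid underside; x to its back, z up. Back plate 120 wide, rear face x=45, top z=100. Grip rib 12 thick (y), x -30 to 18, top z=140: grip at x=-6 from above. 2 tabs at y=±45, 12 wide: neck z 84-92 back to x=63, lip x 57-63 hangs to z=66. Home on the rack: bracket origin at rack x=-45 to -52, y=0, z=30 (may sag to 25 once let go).
- rack: Yellow steel rack, fixed. Origin: on table under mid front face; front looks to its -x, z up. Panel 5 thick (x 0-5), 240 wide, 192 tall. 2 upright slots at y=±45, 30 wide, z 114-162. 3 pins, 90 behind, to z=148; free space behind slots. Tabs enter with bracket and rack axes parallel, bracket origin z 48-70 (best 58); through when its rear face meets the panel (origin x=-45).
- tongue (a joint): Steel spring tongue, 24 mm wide, amid the rack's front between the slots. Hinged in the face 180 mm up, leans out: tip 138 mm up, 14 mm out. Rad: 0 = sprung out (start), about 0.32 = flush with the face. The back plate presses it in (about 3 N) as the tabs enter; it snaps out above the plate's top edge once the bracket is down.
- spare: Narrow aluminium bracket, loose: leave it alone. Like the wide one but 60 mm wide with a single middle tab; 140 mm tall, standing on the table, origin and axes as there. Wide and narrow stand one to the left and one to the right, in either order. (Sizes of all things are in mm.)
There are look-alikes about, which are no part of the job. Leave any orange look-alike of the bracket alone.

How it is judged:
By the outcome, as a careful person would: the job done as asked, in the order asked, and still so for the second after the job is handed in, with the robot touching nothing.
It also fails if it takes over 37 s, if anything falls off the work surface, if the arm or the gripper's body presses on something with over 40 N, if the wrist force passes 120 N, or if a joint passes its speed limit or range.

### The arm

A 7-joint arm with a two-finger parallel gripper is mounted at the origin on the work surface. World frame = base frame: x ahead of the robot, y to its left, z up, the work surface at z = 0. Lengths are in m, angles in rad, forces in N, time in s.
With the tool pointing down it reaches from about 0.425 to 0.925 m from the base axis. Payload 6.8 kg.
Tool frame: the origin (TCP) lies on the centre line of the jaws, within the pads' length; the fingertips stand 25 mm ahead of it and the grasp point (between the pads) lies 6 mm ahead of it; z points along the fingers, y is the line along which they close (so a half turn about z gives the same grasp; the last joint's range is limited). The gripper opens to 85 mm and grips with 20 to 120 N. Pads are 22 mm wide; open, the fingers measure 114 mm over their backs; the gripper's body (76 mm by 85 mm) begins 54 mm behind the grasp point. The pads swing forward as they close: fully open they stand 13 mm farther back than shut.
Start: joints at [-0.108, 0.477, 0.022, 1.555, -0.011, 1.109, -0.083], TCP at [0.675, 0, 0.256] pointing down, gripper open.
Joint ranges: [-2.96, 2.96], [-0.34, 2.1], [-1.41, 1.46], [0.24, 2.44], [-1.37, 4.51], [0.17, 1.92], [-2.96, 2.96]. Speed limits (rad/s): [2.39, 2.39, 3.14, 3.14, 3.14, 3.14, 3.14].

### API

Orientations are given as a rotation vector (axis times angle).
In Python, from bench import status, imaging, workorder gives the robot as it stands.
- The arm moves only by the tool send_rows, never from a script. Its argument "steps" is a list of rows, each an object of numbers: "dx", "dy", "dz": the shift along the tool's x, y, z in cm; "yaw": the turn about the tool's z in degrees; "gripper": the opening, from 0 (shut) to 1 (fully open). A call has 1 to 5 rows; each row is the pose to reach, as a shift and turn from the pose commanded when the call began, along the tool's axes at that moment; what a row does not reach only later rows make up. A row lasts 1/8 s, in which the tool goes at most 62.5 mm and 10.7 degrees, less where a joint would pass 70% of its speed; a pose out of reach is approached as far as the arm can. A call with a gripper value outside its range is refused whole. The fingers move at their own pace and stop on an object; "force" is the grip in N (left out, the last holds). Time passes only in rows, so rows that repeat a pose let the fingers close. It gives the time, the measured TCP pose, the force, the opening and the grip force at its end, in the units of the state.
- status.get_obs(): the state, without advancing time (a new reading comes with each control period).
- imaging.grab_frame(name): name is "scene" or "side" or "wrist"; returns a dict with "color" (420x560x3 uint8, red, green, blue), "depth" (420x560 float32, m along the optical axis (not along the pixel's ray), 0 where there is no reading), "K" (3x3 intrinsics, pixels), "R" (3x3) and "t" (3): a world point X has camera coordinates R X + t. Camera axes: x right, y down, z forward; pixel columns grow to the right and rows downward; lengths in m; the calibration is good to about 2 mm. A picture is of the moment at which its call begins.
- workorder.hand_in(): hands the job in; it is judged then, once.
The state is a dict: "clock": time; "joints": joint angles; "qvel": joint speeds; "tau": joint torques, N m; "tcp_pos": TCP position; "orientation": TCP orientation; "contact_force": force on the tool from outside, world axes, zero at the start; "moment": the same for the moment, N m; "grip_width": finger opening in m; "gripper_force": force on a finger pad.
Only numpy, scipy, OpenCV 4.12 (cv2) and the standard library are available. Lean on these libraries where they do the work, as an engineer would, in place of code of your own. Each camera call takes 0.05 s, during which the arm holds its last target. There are 200 camera calls.

## Working session

There is one attempt and no reset: what is moved stays moved. The work goes in short steps, Python scripts to look and compute and a tool call to move; the robot and the scene stay as the last step left them, time stands still between calls to the robot, and variables do not carry over. Pictures are saved under pics/ and viewed, at most 10 in all, crops included, and the job is handed in when it is done.

Besides the shell and the picture viewer there is one more tool, called after ">>>" as a command line: name --argument value ..., lists and objects as JSON in quotes. send_rows: Moves the arm, as the interface text tells. Its arguments: {"type":"object","properties":{"steps":{"type":"array"},"force":{"type":"number"}},"required":["steps"]}

```bash
ls; mkdir -p pics; cat > h.py <<'E'
import numpy as np, cv2
from bench import status, imaging, workorder
def grab(n):
    f=imaging.grab_frame(n); np.savez(f'{n}.npz',**f); return f
def pts(f):
    K,R,t,d=f['K'],f['R'],f['t'],f['depth']
    v,u=np.indices(d.shape); c=np.stack([(u-K[0,2])/K[0,0]*d,(v-K[1,2])/K[1,1]*d,d],-1)
    P=(c-t)@R; P[d==0]=np.nan; return P
E
python3 - <<'E'
from h import *
ims=[]
for n in('scene','side'):
    f=grab(n); cv2.imwrite(f'pics/{n}0.png',cv2.resize(f['color'][:,:,::-1],(800,600))); print(n,f['t'],-f['R'].T@f['t'])
print(status.get_obs())
E
```

```text
pics
scene [-0.01892334 -0.17315724  1.31587956] [ 1.1640699  -0.06860274  0.63412576]
side [-0.45504028  0.12451836  0.99615418] [ 0.40511041 -0.72746393  0.72219902]
{'clock': 0.1, 'joints': array([-0.10810816,  0.47774592,  0.02236897,  1.55633096, -0.01148429,
        1.10930062, -0.08309199]), 'qvel': array([ 8.10593598e-05, -2.35379661e-03,  5.47670479e-04, -8.48362443e-04,
        4.35314085e-04, -2.85659164e-04,  8.34026480e-04]), 'tau': array([ 5.69385389e-03, -5.97765398e+01,  1.61440808e+00, -2.81952703e+01,
        1.29656185e-02,  5.02699884e-03, -1.13572563e-05]), 'tcp_pos': array([ 6.74516947e-01, -2.20490872e-05,  2.55413450e-01]), 'orientation': array([-2.22066747e+00, -2.22071200e+00,  1.99524086e-03]), 'contact_force': array([0.07814852, 0.68790685, 0.20778433]), 'moment': array([-0.0110176 , -0.01857288, -0.033456  ]), 'gripper_force': 0.0, 'grip_width': 0.08537840265438826}
```

View pics/scene0.png

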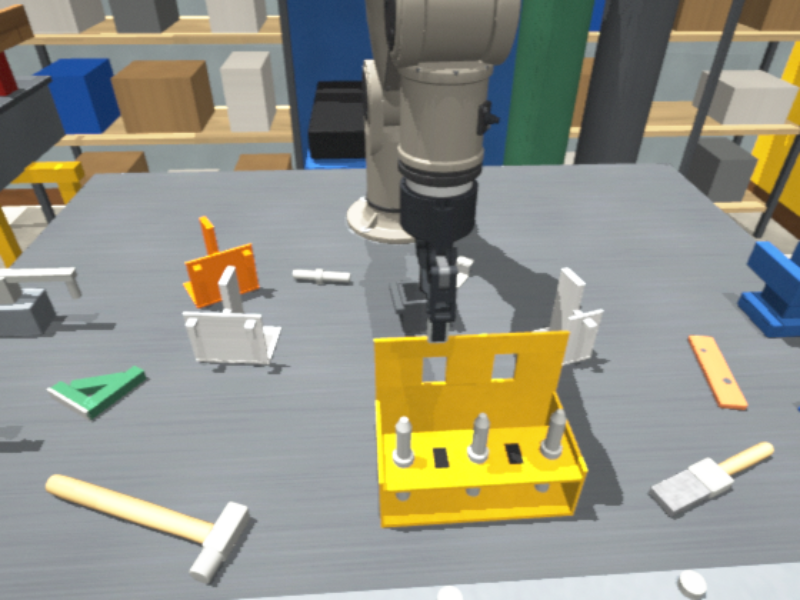

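View pics/side0.png

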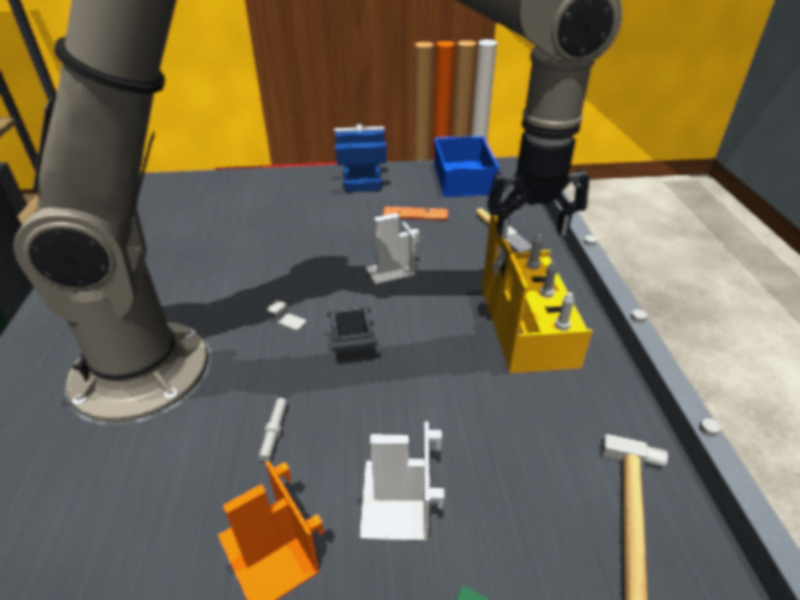

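The scene view shows three bracket-like things:
- White at scene (228,335), side (400,490): two tabs on a wide plate.
- White at scene (575,330), side (395,245): one tab, so this is the narrow spare.
- Orange at scene (222,270): the look-alike.

The first white one is the target. The rack is yellow, at scene (475,430), with its front facing the robot. I'll confirm with a crop and measure.

```bash
python3 - <<'E'
from h import *
S=dict(np.load('scene.npz'));D=dict(np.load('side.npz'))
a=cv2.resize(S['color'][180:265,120:210],(400,378),interpolation=2);b=cv2.resize(D['color'][285:385,240:325],(400,378),interpolation=2)
cv2.imwrite('pics/crop.png',np.hstack([a,b])[:,:,::-1])
for n,f,bx in(('scene',S,(180,265,125,205)),('side',D,(285,385,245,320))):
    P=pts(f);hsv=cv2.cvtColor(f['color'],cv2.COLOR_RGB2HSV)
    m=np.zeros(P.shape[:2],bool);m[bx[0]:bx[1],bx[2]:bx[3]]=1
    m&=(hsv[...,1]<50)&(hsv[...,2]>120)&(P[...,2]>.004)
    Q=P[m];print(n,len(Q),'min',np.nanmin(Q,0).round(3),'max',np.nanmax(Q,0).round(3))
    for lo,hi in((.12,.15),(.095,.105),(.06,.09),(.03,.06)):
        q=Q[(Q[:,2]>lo)&(Q[:,2]<hi)].astype(np.float32)
        if len(q)>5: print(lo,len(q),'z95',np.percentile(q[:,2],95).round(4),[np.round(x,4) for x in cv2.minAreaRect(q[:,:2].copy())])
    y=(hsv[...,0]>18)&(hsv[...,0]<32)&(hsv[...,1]>150)&(P[...,2]>.01)&(P[...,2]<.25)&(P[...,0]>.5)&(P[...,0]<1.1)&(abs(P[...,1])<.4)
    Q=P[y];print('rack',len(Q),Q.min(0).round(3),Q.max(0).round(3))
    q=Q[(Q[:,2]>.158)].astype(np.float32);print(' top z',np.percentile(q[:,2],[50,95,99]).round(4),[np.round(x,4) for x in cv2.minAreaRect(q[:,:2].copy())])
    np.save(f'rack_{n}.npy',Q)
E
```

```text
scene 2703 min [ 0.151 -0.463  0.004] max [ 0.519 -0.196  0.144]
0.12 158 z95 0.1435 [array([ 0.4295, -0.2917]), array([0.0132, 0.0498]), np.float64(84.2466)]
0.095 275 z95 0.1038 [array([ 0.4716, -0.2942]), array([0.0922, 0.0966]), np.float64(37.8669)]
0.06 595 z95 0.0889 [array([ 0.4102, -0.3238]), array([0.2258, 0.1081]), np.float64(22.1393)]
0.03 492 z95 0.0578 [array([ 0.4713, -0.2912]), array([0.0895, 0.0978]), np.float64(40.7233)]
rack 12563 [ 0.65  -0.066  0.01 ] [0.784 0.175 0.197]
 top z [0.1787 0.1944 0.1953] [array([0.6548, 0.0542]), array([0.009 , 0.2382]), np.float64(0.3025)]
side 3071 min [ 0.382 -0.358  0.004] max [ 0.501 -0.231  0.143]
0.12 316 z95 0.1415 [array([ 0.4272, -0.2927]), array([0.0149, 0.0467]), np.float64(82.7352)]
0.095 235 z95 0.1034 [array([ 0.4698, -0.302 ]), array([0.0985, 0.0899]), np.float64(36.924)]
0.06 469 z95 0.0893 [array([ 0.4697, -0.3112]), array([0.1037, 0.0894]), np.float64(27.3736)]
0.03 350 z95 0.0588 [array([ 0.4512, -0.3114]), array([0.044 , 0.0928]), np.float64(46.0847)]
rack 3953 [ 0.65  -0.071  0.01 ] [0.783 0.174 0.194]
 top z [0.1795 0.193  0.1939] [array([0.6548, 0.0497]), array([0.0073, 0.2366]), np.float64(0.5123)]
```

View pics/crop.png

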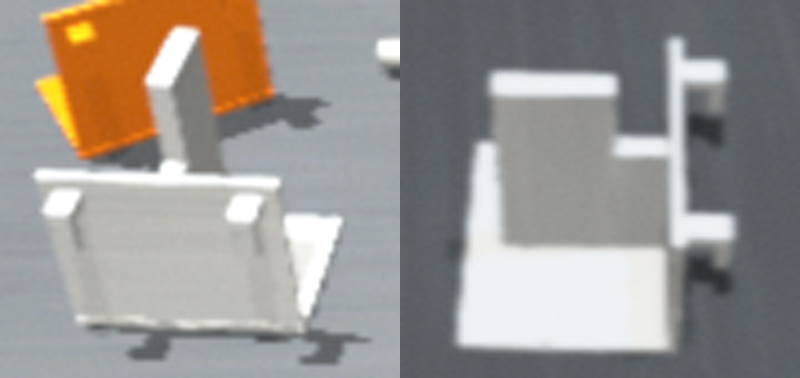

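The crop shows the white bracket with two tabs, one at each end of a wide plate, so it is the target. The orange one stands apart behind it. Next I'll refine its yaw, the rack yaw and the slots.

```bash
python3 - <<'E'
from h import *
S=dict(np.load('scene.npz'));D=dict(np.load('side.npz'))
def ang(q):
    l=cv2.fitLine(q[:,:2].astype(np.float32).copy(),cv2.DIST_HUBER,0,.001,.001).ravel();return np.degrees(np.arctan2(l[1],l[0])).round(2),l[2:].round(4)
P=pts(S);Q=P[200:258,130:200].reshape(-1,3);hs=cv2.cvtColor(S['color'],cv2.COLOR_RGB2HSV)[200:258,130:200].reshape(-1,3)
q=Q[(hs[:,1]<40)&(Q[:,2]>.02)&(Q[:,2]<.06)&(Q[:,0]>.455)&(Q[:,0]<.49)];print('rear face',len(q),ang(q),'y',q[:,1].min(),q[:,1].max())
P2=pts(D);q=P2[280:390,240:330].reshape(-1,3);r=q[(q[:,2]>.135)&(q[:,2]<.15)];print('rib side',ang(r),r.min(0).round(4),r.max(0).round(4))
# rack
q=np.load('rack_scene.npy');q=q[(q[:,2]>.09)&(q[:,0]<.67)];print('rack rear',ang(q),np.median(q[:,0]), q[:,1].min(),q[:,1].max())
q=np.load('rack_side.npy');q=q[(q[:,2]>.03)&(q[:,2]<.11)&(q[:,0]<.656)];print('rack front',ang(q),np.median(q[:,0]))
for n,f,xp in(('scene',S,.656),('side',D,.651)):
    hsv=cv2.cvtColor(f['color'],cv2.COLOR_RGB2HSV);K,R,t=f['K'],f['R'],f['t'];C=-R.T@t
    v,u=np.indices(hsv.shape[:2]);d=np.stack([(u-K[0,2])/K[0,0],(v-K[1,2])/K[1,1],np.ones_like(u)],-1)@R
    X=C+d*((xp-C[0])/d[...,0])[...,None]
    m=(hsv[...,1]<150)&(X[...,2]>.09)&(X[...,2]<.18)&(X[...,1]>-.05)&(X[...,1]<.16)
    k,_,st,ce=cv2.connectedComponentsWithStats(m.astype(np.uint8))
    L=cv2.connectedComponents(m.astype(np.uint8))[1]
    for i in range(1,k):
        if st[i,4]>30:
            x=X[L==i];print(n,st[i],'y',x[:,1].min().round(4),x[:,1].max().round(4),'z',x[:,2].min().round(4),x[:,2].max().round(4))
    print(X[0,0])
E
```

```text
rear face 659 (np.float32(83.8), array([ 0.477 , -0.2964], dtype=float32)) y -0.3579309191350222 -0.23726844610745743
rib side (np.float32(-6.8), array([ 0.426 , -0.2939], dtype=float32)) [ 0.4032 -0.3019  0.135 ] [ 0.4506 -0.2835  0.1429]
rack rear (np.float32(-89.64), array([0.6565, 0.0536], dtype=float32)) 0.6565390152790399 -0.0652735705433889 0.17412971730436652
rack front (np.float32(-89.65), array([0.6531, 0.035 ], dtype=float32)) 0.6530293701535526
scene [344 247  18  19 280] y 0.0837 0.1135 z 0.1206 0.1644
scene [295 249  18  19 302] y -0.0065 0.0245 z 0.1202 0.1643
[ 0.656      -0.3495865   0.55931436]
side [345 172  10  20 119] y 0.0357 0.1074 z 0.1005 0.1791
[ 0.651      -1.19106292  0.80553105]
```

Measured: the bracket's rib centre is at about (0.4275, -0.292), z 0.14, yaw -6.4°. The rack front is at x≈0.652, y≈0.0535, yaw +0.36°. Moving towards the bracket now.

>>> send_rows --steps '[{"dx": -2.9, "dy": -2.5, "dz": 0, "yaw": 9.6, "gripper": 1}, {"dx": -5.8, "dy": -5, "yaw": 19.2, "dz": 0, "gripper": 1}, {"dx": -8.7, "dy": -7.5, "yaw": 28.8, "dz": 0, "gripper": 1}, {"dx": -11.6, "dy": -10, "yaw": 38.4, "dz": 0, "gripper": 1}, {"dx": -14.6, "dy": -12.4, "yaw": 48, "dz": 0, "gripper": 1}]'

```text
clock: 0.72
tcp_pos: [0.5498, -0.1468, 0.256]
orientation: [-2.936, -1.118, 0.001]
contact_force: [0.6, -0.2, 0.3]
grip_width: 0.0856
gripper_force: 0.0
```

```bash
cat >> h.py <<'E'
from scipy.spatial.transform import Rotation as Ro
def go(x,y,z,yaw):
    "print shift (cm, tool axes) to TCP x,y,z with tool x at world yaw (deg), tool down"
    o=status.get_obs();R=Ro.from_rotvec(o['orientation']).as_matrix()
    d=R.T@(np.array([x,y,z])-o['tcp_pos'])*100
    c=np.degrees(np.arctan2(R[1,0],R[0,0]))
    print('t',o['clock'].__round__(2),'tcp',o['tcp_pos'].round(4),'toolx yaw',c.round(2),'tilt',R[:,2].round(3),'d',d.round(2),'yaw',round(c-yaw,2),'F',o['contact_force'].round(1),'w',round(o['grip_width'],4))
E
python3 -c "
from h import *
go(.4275,-.292,.22,-6.4)"
```

```text
t 0.72 tcp [ 0.5498 -0.1468  0.256 ] toolx yaw 41.69 tilt [-0.001  0.    -1.   ] d [-18.79   2.71   3.6 ] yaw 48.09 F [ 0.6 -0.2  0.3] w 0.0856
```

>>> send_rows --steps '[{"dx": -3.8, "dy": 0.5, "dz": 0.7, "yaw": 9.6, "gripper": 1}, {"dx": -7.5, "dy": 1.1, "dz": 1.4, "yaw": 19.2, "gripper": 1}, {"dx": -11.3, "dy": 1.6, "dz": 2.2, "yaw": 28.9, "gripper": 1}, {"dx": -15, "dy": 2.2, "dz": 2.9, "yaw": 38.5, "gripper": 1}, {"dx": -18.8, "dy": 2.7, "dz": 3.6, "yaw": 48.1, "gripper": 1}]'

```text
clock: 1.35
tcp_pos: [0.4284, -0.2925, 0.2199]
orientation: [-3.137, 0.175, 0.0]
contact_force: [0.2, -0.2, -0.2]
grip_width: 0.0855
gripper_force: 0.0
```

>>> send_rows --steps '[{"dx": 0, "dy": 0, "dz": 0, "yaw": 0, "gripper": 1}, {"dx": 0, "dy": 0, "dz": 0, "yaw": 0, "gripper": 1}]'

```text
clock: 1.6
tcp_pos: [0.4297, -0.2913, 0.2202]
orientation: [-3.137, 0.165, -0.0]
contact_force: [1.4, -0.1, -0.2]
grip_width: 0.0855
gripper_force: 0.0
```

```bash
python3 -c "
from h import *
f=grab('wrist');cv2.imwrite('pics/w1.png',f['color'][:,:,::-1])
P=pts(f);q=P[(P[...,2]>.13)&(P[...,2]<.15)].astype(np.float32);print(len(q),cv2.minAreaRect(q[:,:2].copy()),np.percentile(q[:,2],[50,95]))
go(.4275,-.292,.127,-6.4)"
```

```text
1551 ((0.4261681139469147, -0.2934530973434448), (0.01176477875560522, 0.04879562929272652), 83.76630401611328) [0.13981605 0.14087584]
t 1.65 tcp [ 0.4302 -0.291   0.2203] toolx yaw -5.95 tilt [ 0.  0. -1.] d [-0.26  0.13  9.33] yaw 0.45 F [-0.   0.5  0. ] w 0.0853
```

View pics/w1.png

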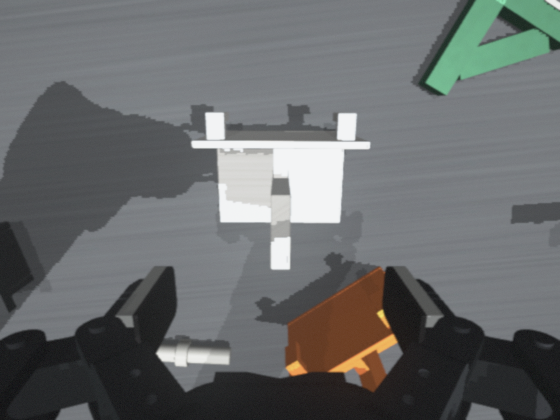

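The wrist view shows the two tabs at (215,125) and (347,125) and the rib top at (281,253). The orange look-alike stands near the right finger at (345,315), so I'll check clearance before descending.

```bash
python3 -c "
from h import *
o=status.get_obs();R=Ro.from_rotvec(o['orientation']).as_matrix()
T=np.array([.4262,-.2935,.12])
for n in('scene','side','wrist'):
    f=np.load(n+'.npz');P=pts(f);h=cv2.cvtColor(f['color'],cv2.COLOR_RGB2HSV)
    m=(h[...,0]<16)&(h[...,1]>150)&(P[...,2]>.02)&(np.hypot(P[...,0]-.4,P[...,1]+.3)<.25)
    q=(P[m]-T)@R; 
    print(n,len(q),'toolxyz range',np.percentile(q,[1,99],0).round(3).tolist())
    q=q[q[:,0]>-.06];print('  near',len(q), q.min(0).round(3) if len(q) else '',q.max(0).round(3) if len(q) else '')
go(.4262,-.2935,.127,-6.24)"
```

```text
scene 1078 toolxyz range [[-0.168, 0.006, -0.016], [-0.081, 0.101, 0.099]]
  near 0  
side 1855 toolxyz range [[-0.18, 0.013, -0.02], [-0.082, 0.105, 0.098]]
  near 0  
wrist 6193 toolxyz range [[-0.168, 0.008, 0.014], [-0.082, 0.098, 0.099]]
  near 12 [-0.009  0.003 -0.153] [ 0.013  0.042 -0.1  ]
t 1.65 tcp [ 0.4302 -0.291   0.2203] toolx yaw -5.95 tilt [ 0.  0. -1.] d [-0.37  0.3   9.33] yaw 0.29 F [-0.   0.5  0. ] w 0.0853
```

>>> send_rows --steps '[{"dx": -0.4, "dy": 0.3, "dz": 2, "yaw": 0.3, "gripper": 1}, {"dx": -0.4, "dy": 0.3, "dz": 4, "yaw": 0.3, "gripper": 1}, {"dx": -0.4, "dy": 0.3, "dz": 4, "yaw": 0.3, "gripper": 1}, {"dx": -0.4, "dy": 0.3, "dz": 4, "yaw": 0.3, "gripper": 1}]'

```text
clock: 2.15
tcp_pos: [0.4259, -0.2941, 0.1809]
orientation: [3.137, -0.173, 0.001]
contact_force: [0.6, -0.9, -0.3]
grip_width: 0.0853
gripper_force: 0.0
```

```bash
python3 -c "
from h import *
f=grab('wrist')
P=pts(f);q=P[(P[...,2]>.136)&(P[...,2]<.145)&(abs(P[...,1]+.2935)<.015)&(abs(P[...,0]-.43)<.04)].astype(np.float32);print(len(q),cv2.minAreaRect(q[:,:2].copy()))
go(.4262,-.2935,.127,-6.24)"
```

```text
2231 ((0.42620953917503357, -0.2932322025299072), (0.011985584162175655, 0.04850347340106964), 83.95820617675781)
t 2.2 tcp [ 0.426  -0.2943  0.1811] toolx yaw -6.33 tilt [ 0.001 -0.    -1.   ] d [ 0.01 -0.09  5.41] yaw -0.09 F [0.8 0.  0.3] w 0.0856
```

>>> send_rows --steps '[{"dx": 0, "dy": -0.1, "dz": 2, "yaw": -0.2, "gripper": 1}, {"dx": 0, "dy": -0.1, "dz": 4, "yaw": -0.2, "gripper": 1}, {"dx": 0, "dy": -0.1, "dz": 5.4, "yaw": -0.2, "gripper": 1}, {"dx": 0, "dy": -0.1, "dz": 5.4, "yaw": -0.2, "gripper": 1}]'

```text
clock: 2.7
tcp_pos: [0.425, -0.2932, 0.1259]
orientation: [-3.137, 0.17, 0.002]
contact_force: [-0.0, -0.4, -0.4]
grip_width: 0.0853
gripper_force: 0.0
```

>>> send_rows --steps '[{"gripper": 0}, {"gripper": 0}, {"gripper": 0}, {"gripper": 0}, {"gripper": 0}]' --force 80

```text
validation failed for argument at $.st...
```

>>> send_rows --steps '[{"gripper": 0}, {"gripper": 0}, {"gripper": 0}]'

```text
validation failed for argument at $.st...
```

```bash
python3 -c "
from h import *
go(.4262,-.2935,.260,-6.24)"
```

```text
t 2.7 tcp [ 0.425  -0.2932  0.1259] toolx yaw -6.19 tilt [-0.001  0.    -1.   ] d [ 1.100e-01  1.000e-02 -1.341e+01] yaw 0.05 F [-0.  -0.4 -0.4] w 0.0853
```

>>> send_rows --steps '[{"dx": 0, "dy": 0, "dz": 0, "yaw": 0, "gripper": 0}, {"dx": 0, "dy": 0, "dz": 0, "yaw": 0, "gripper": 0}, {"dx": 0, "dy": 0, "dz": 0, "yaw": 0, "gripper": 0}, {"dx": 0, "dy": 0, "dz": 0, "yaw": 0, "gripper": 0}, {"dx": 0, "dy": 0, "dz": 0, "yaw": 0, "gripper": 0}]' --force 80

```text
clock: 3.32
tcp_pos: [0.425, -0.293, 0.1263]
orientation: [-3.136, 0.169, 0.001]
contact_force: [0.2, 2.2, 2.8]
grip_width: 0.011
gripper_force: 80.0
```

>>> send_rows --steps '[{"dx": 0, "dy": 0, "dz": 0, "yaw": 0, "gripper": 0}, {"dx": 0, "dy": 0, "dz": 0, "yaw": 0, "gripper": 0}]'

```text
clock: 3.58
tcp_pos: [0.4251, -0.2931, 0.1263]
orientation: [-3.136, 0.17, 0.001]
contact_force: [-2.0, 3.2, 2.6]
grip_width: 0.0111
gripper_force: 80.0
```

```bash
python3 -c "
from h import *
print(status.get_obs()['gripper_force'])
go(.46,-.1,.2,0)"
```

```text
80.04534602165222
t 3.58 tcp [ 0.4251 -0.2931  0.1263] toolx yaw -6.19 tilt [-0.     0.001 -1.   ] d [  1.39 -19.57  -7.36] yaw -6.19 F [-2.   3.2  2.6] w 0.0111
```

```bash
python3 -c "
from h import *
for n,b in(('scene',(185,260,360,425)),('side',(140,205,250,300))):
    f=np.load(n+'.npz');P=pts(f)[b[0]:b[1],b[2]:b[3]].reshape(-1,3);h=cv2.cvtColor(f['color'],cv2.COLOR_RGB2HSV)[b[0]:b[1],b[2]:b[3]].reshape(-1,3)
    q=P[(h[:,1]<40)&(h[:,2]>110)&(P[:,2]>.02)&(P[:,0]>.3)&(P[:,0]<.65)];print(n,len(q),np.percentile(q,[1,50,99],0).round(3).tolist())
"
```

```text
scene 1230 [[0.439, 0.236, 0.022], [0.484, 0.25, 0.089], [0.527, 0.291, 0.143]]
side 660 [[0.438, 0.234, 0.023], [0.479, 0.248, 0.09], [0.526, 0.285, 0.141]]
```

>>> send_rows --steps '[{"dx": 0, "dy": 0, "dz": -1.5, "yaw": 0, "gripper": 0}, {"dx": 0, "dy": 0, "dz": -4, "yaw": 0, "gripper": 0}, {"dx": 0, "dy": 0, "dz": -7, "yaw": 0, "gripper": 0}, {"dx": 0, "dy": 0, "dz": -10, "yaw": 0, "gripper": 0}, {"dx": 0, "dy": 0, "dz": -12, "yaw": 0, "gripper": 0}]'

```text
clock: 4.2
tcp_pos: [0.425, -0.294, 0.2481]
orientation: [3.136, -0.171, 0.002]
contact_force: [0.6, 0.1, -4.8]
grip_width: 0.0113
gripper_force: 78.9
```

```bash
python3 -c "
from h import *
go(.525,.0535,.246,.36)"
```

```text
t 4.2 tcp [ 0.425  -0.294   0.2481] toolx yaw -6.25 tilt [ 0.001 -0.001 -1.   ] d [  6.16 -35.63   0.18] yaw -6.61 F [ 0.6  0.1 -4.8] w 0.0113
```

>>> send_rows --steps '[{"dx": 0.5, "dy": -2, "dz": 0, "yaw": -1, "gripper": 0}, {"dx": 1.3, "dy": -6, "dz": 0, "yaw": -2, "gripper": 0}, {"dx": 2, "dy": -10.5, "dz": 0, "yaw": -3.5, "gripper": 0}, {"dx": 2.7, "dy": -15, "dz": 0, "yaw": -4.5, "gripper": 0}, {"dx": 3.5, "dy": -19.5, "dz": 0, "yaw": -5.5, "gripper": 0}]'

```text
clock: 4.82
tcp_pos: [0.4805, -0.1009, 0.2456]
orientation: [-3.141, 0.017, 0.002]
contact_force: [0.4, -1.0, -5.2]
grip_width: 0.0114
gripper_force: 78.9
```

```bash
python3 -c "
from h import *
go(.525,.0535,.246,.36)"
```

```text
t 4.83 tcp [ 0.4805 -0.1009  0.2456] toolx yaw -0.61 tilt [-0.001  0.    -1.   ] d [  4.28 -15.49  -0.04] yaw -0.97 F [ 0.4 -1.  -5.2] w 0.0114
```

>>> send_rows --steps '[{"dx": 1.2, "dy": -4.5, "dz": 0, "yaw": -0.3, "gripper": 0}, {"dx": 2.4, "dy": -9, "dz": 0, "yaw": -0.6, "gripper": 0}, {"dx": 3.5, "dy": -12.5, "dz": 0, "yaw": -1, "gripper": 0}, {"dx": 4.3, "dy": -15, "dz": 0, "yaw": -1, "gripper": 0}, {"dx": 4.3, "dy": -15.5, "dz": 0, "yaw": -1, "gripper": 0}]'

```text
clock: 5.45
tcp_pos: [0.5254, 0.0542, 0.2454]
orientation: [-3.141, -0.015, 0.003]
contact_force: [0.2, 0.0, -4.9]
grip_width: 0.0112
gripper_force: 78.9
```

>>> send_rows --steps '[{"dx": 0, "dy": 0, "dz": 2, "yaw": 0, "gripper": 0}, {"dx": 0, "dy": 0, "dz": 4.5, "yaw": 0, "gripper": 0}, {"dx": 0, "dy": 0, "dz": 6.2, "yaw": 0, "gripper": 0}, {"dx": 0, "dy": 0, "dz": 6.2, "yaw": 0, "gripper": 0}]'

```text
clock: 5.95
tcp_pos: [0.5246, 0.0506, 0.1829]
orientation: [3.141, 0.007, -0.005]
contact_force: [-0.4, -0.0, -6.3]
grip_width: 0.0115
gripper_force: 78.8
```

```bash
python3 - <<'E'
from h import *
go(.545,.0535,.1843,.36)
fs={n:grab(n) for n in('wrist','scene','side')}
cv2.imwrite('pics/w2.png',np.hstack([cv2.resize(fs['wrist']['color'],(400,300)),cv2.resize(fs['side']['color'][100:310,280:560],(400,300))])[:,:,::-1])
P=pts(fs['wrist']);h=cv2.cvtColor(fs['wrist']['color'],cv2.COLOR_RGB2HSV)
y=(h[...,0]>18)&(h[...,0]<32)&(h[...,1]>150)&(P[...,2]>.185)
q=P[y].astype(np.float32);print('rack top',len(q),cv2.minAreaRect(q[:,:2].copy()),np.median(q[:,2]),np.percentile(q[:,0],[2,98]))
w=(h[...,1]<50)&(h[...,2]>110)
print(status.get_obs()['tcp_pos'])
for lo,hi in((.134,.147),(.147,.165)):
    q=P[w&(P[...,2]>lo)&(P[...,2]<hi)&(P[...,0]>.57)&(P[...,0]<.65)&(abs(P[...,1]-.05)<.08)].astype(np.float32)
    if len(q)>5: print('bracket',lo,len(q),cv2.minAreaRect(q[:,:2].copy()),np.percentile(q,[2,50,98],0).round(4).tolist())
E
```

```text
t 5.95 tcp [0.5246 0.0506 0.1829] toolx yaw 0.27 tilt [-0.003 -0.001 -1.   ] d [ 2.04 -0.28 -0.14] yaw -0.09 F [-0.4 -0.  -6.3] w 0.0115
  return _methods._mean(a, axis=axis, dtype=dtype,
  ret = ret.dtype.type(ret / rcount)
Traceback (most recent call last):
IndexError: index -1 is out of bounds for axis 0 with size 0
```

View pics/w2.png

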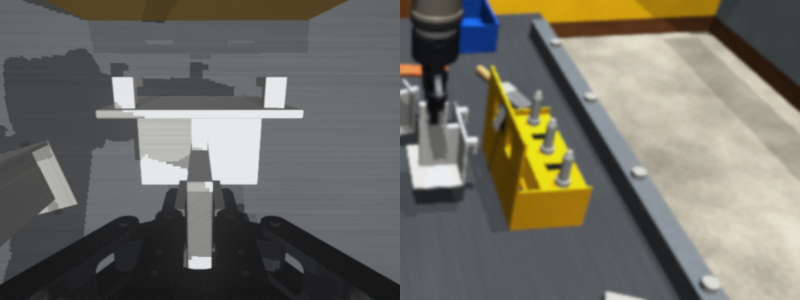

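The wrist view has the bracket held square, with tabs at (123,92) and (276,92) in the left half, and the rack's front face at the top. The narrow bracket at (50,175) is clear of it. I'll measure the tabs against the rack face.

```bash
python3 - <<'E'
from h import *
f=np.load('wrist.npz');P=pts(f);h=cv2.cvtColor(f['color'],cv2.COLOR_RGB2HSV)
y=(h[...,0]>15)&(h[...,0]<35)&(h[...,1]>120)&(P[...,0]>.6)&(abs(P[...,1]-.05)<.2)
q=P[y].astype(np.float32);print('rackface',len(q),np.percentile(q,[2,50,98],0).round(4).tolist(),cv2.fitLine(q[:,:2].copy(),4,0,.001,.001).ravel())
w=(h[...,1]<50)&(h[...,2]>110)
for lo,hi in((.134,.1545),(.1545,.17)):
    q=P[w&(P[...,2]>lo)&(P[...,2]<hi)&(P[...,0]>.565)&(P[...,0]<.65)&(abs(P[...,1]-.05)<.08)].astype(np.float32)
    if len(q)>5: print('bracket',lo,len(q),cv2.minAreaRect(q[:,:2].copy()),np.percentile(q,[2,50,98],0).round(4).tolist())
q=P[w&(P[...,2]>.134)&(P[...,2]<.16)&(P[...,0]>.582)&(P[...,0]<.65)]
for s in(-1,1):
    t=q[s*(q[:,1]-.05)>0];print('tab',len(t),np.percentile(t,[2,50,98],0).round(4).tolist())
f=np.load('scene.npz');P=pts(f);h=cv2.cvtColor(f['color'],cv2.COLOR_RGB2HSV)
m=(h[...,1]<60)&(h[...,2]>110)&(P[...,2]>.1)&(P[...,2]<.17)&(P[...,0]>.56)&(P[...,0]<.6)&(abs(P[...,1]-.05)<.08)
q=P[m];print('scene plate',len(q),np.percentile(q,[2,50,98],0).round(4).tolist() if len(q) else '')
go(.545,.0535,.1843,.36)
E
```

```text
rackface 10184 [[0.6506, -0.0617, 0.0047], [0.6513, 0.0528, 0.0493], [0.652, 0.166, 0.0774]] [ 0.0049048  -0.99998796  0.6513138   0.05252381]
bracket 0.134 3034 ((0.5794247388839722, 0.04886450245976448), (0.02885862998664379, 0.11612940579652786), 0.21744626760482788) [[0.5661, -0.0013, 0.1455], [0.5839, 0.0506, 0.1482], [0.5936, 0.0997, 0.1542]]
bracket 0.1545 3576 ((0.573617160320282, 0.04936797171831131), (0.005236021708697081, 0.12010402232408524), 0.20523513853549957) [[0.5711, -0.0081, 0.1548], [0.5737, 0.0484, 0.1562], [0.5761, 0.1062, 0.1576]]
tab 892 [[0.5821, -0.0016, 0.1466], [0.5883, 0.0044, 0.1482], [0.594, 0.0102, 0.1495]]
tab 899 [[0.5822, 0.0881, 0.1433], [0.5884, 0.0936, 0.1482], [0.5937, 0.1, 0.1496]]
scene plate 764 [[0.5731, -0.0071, 0.1318], [0.5772, 0.0501, 0.1507], [0.5955, 0.108, 0.1606]]
t 6.1 tcp [0.5266 0.0511 0.1851] toolx yaw 0.28 tilt [ 0.001  0.    -1.   ] d [ 1.84 -0.23  0.08] yaw -0.08 F [ 0.  -0.2 -5.2] w 0.011
```

>>> send_rows --steps '[{"dx": 1, "dy": -0.3, "dz": 0, "yaw": 0, "gripper": 0}, {"dx": 2.5, "dy": -0.3, "dz": 0, "yaw": 0, "gripper": 0}, {"dx": 3.8, "dy": -0.3, "dz": 0, "yaw": 0, "gripper": 0}, {"dx": 4.6, "dy": -0.3, "dz": 0, "yaw": 0, "gripper": 0}, {"dx": 4.6, "dy": -0.3, "dz": 0, "yaw": 0, "gripper": 0}]'

```text
clock: 6.72
tcp_pos: [0.5725, 0.0542, 0.1841]
orientation: [3.141, 0.008, -0.0]
contact_force: [-1.6, -0.2, -5.4]
grip_width: 0.011
gripper_force: 79.0
```

```bash
python3 - <<'E'
from h import *
f=grab('wrist');P=pts(f);h=cv2.cvtColor(f['color'],cv2.COLOR_RGB2HSV)
go(.5997,.0544,.185,.3)
g=grab('scene');cv2.imwrite('pics/s2.png',cv2.resize(g['color'][220:310,255:410],(775,450),interpolation=2)[:,:,::-1])
w=(h[...,1]<50)&(h[...,2]>110)
q=P[w&(P[...,2]>.1545)&(P[...,2]<.17)&(P[...,0]>.59)&(P[...,0]<.66)&(abs(P[...,1]-.05)<.08)].astype(np.float32);print(cv2.minAreaRect(q[:,:2].copy()),np.median(q[:,2]))
E
```

```text
t 6.78 tcp [0.5718 0.0542 0.184 ] toolx yaw 0.28 tilt [-0.001 -0.    -1.   ] d [ 2.79 -0.01 -0.1 ] yaw -0.02 F [-0.1  0.3 -5.7] w 0.0113
((0.6203115582466125, 0.052569374442100525), (0.049191419035196304, 0.1130535677075386), 21.23807716369629) 0.15749979
```

View pics/s2.png

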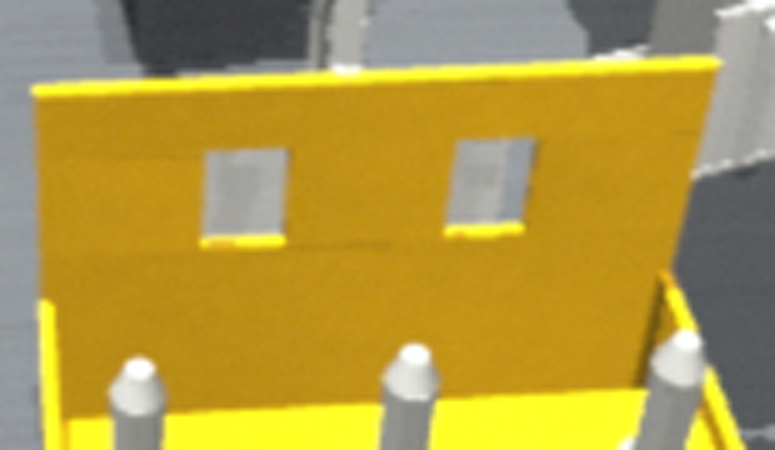

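Grey shows through both slots at (245,195) and (490,185), with no tab caught on the face. Continuing the insertion.

>>> send_rows --steps '[{"dx": 0.8, "dy": 0, "dz": 0, "yaw": 0, "gripper": 0}, {"dx": 1.6, "dy": 0, "dz": 0, "yaw": 0, "gripper": 0}, {"dx": 2.3, "dy": 0, "dz": 0, "yaw": 0, "gripper": 0}, {"dx": 2.7, "dy": 0, "dz": 0, "yaw": 0, "gripper": 0}, {"dx": 2.7, "dy": 0, "dz": 0, "yaw": 0, "gripper": 0}]'

```text
clock: 7.45
tcp_pos: [0.5985, 0.0544, 0.1838]
orientation: [3.141, 0.008, -0.002]
contact_force: [-3.3, 0.1, -6.5]
grip_width: 0.011
gripper_force: 78.9
```

>>> send_rows --steps '[{"dx": 0.1, "dy": 0, "dz": 0, "yaw": 0, "gripper": 0}, {"dx": 0.1, "dy": 0, "dz": 0, "yaw": 0, "gripper": 0}]'

```text
clock: 7.7
tcp_pos: [0.599, 0.0545, 0.184]
orientation: [3.141, 0.008, -0.003]
contact_force: [-4.6, 0.2, -7.4]
grip_width: 0.0111
gripper_force: 78.9
```

```bash
python3 - <<'E'
from h import *
g=grab('scene');cv2.imwrite('pics/s3.png',cv2.resize(g['color'][220:310,255:410],(775,450),interpolation=2)[:,:,::-1])
go(.5997,.0544,.185,.3)
E
```

```text
t 7.75 tcp [0.599  0.0545 0.1839] toolx yaw 0.3 tilt [-0.002 -0.    -1.   ] d [ 0.07  0.01 -0.11] yaw -0.0 F [-4.9  0.2 -8.1] w 0.011
```

View pics/s3.png

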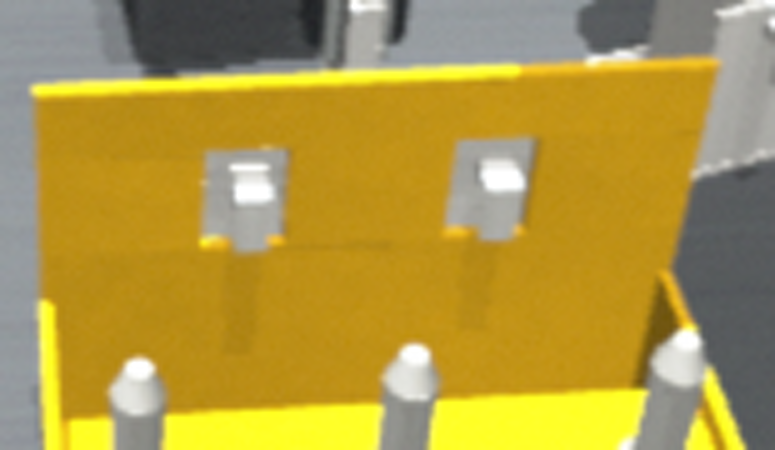

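Both tabs are through the slots at (252,190) and (500,180), with their lips behind the panel. Pushing down.

>>> send_rows --steps '[{"dx": 0, "dy": 0, "dz": 0.6, "yaw": 0, "gripper": 0}, {"dx": 0, "dy": 0, "dz": 1.2, "yaw": 0, "gripper": 0}, {"dx": 0, "dy": 0, "dz": 1.8, "yaw": 0, "gripper": 0}, {"dx": 0, "dy": 0, "dz": 2.3, "yaw": 0, "gripper": 0}, {"dx": 0, "dy": 0, "dz": 2.3, "yaw": 0, "gripper": 0}]'

```text
clock: 8.38
tcp_pos: [0.6, 0.0545, 0.1614]
orientation: [-3.142, -0.008, -0.001]
contact_force: [-2.4, 0.8, -6.7]
grip_width: 0.011
gripper_force: 78.9
```

>>> send_rows --steps '[{"dx": 0, "dy": 0, "dz": 0.2, "yaw": 0, "gripper": 0}, {"dx": 0, "dy": 0, "dz": 0.4, "yaw": 0, "gripper": 0}, {"dx": 0, "dy": 0, "dz": 0.5, "yaw": 0, "gripper": 0}]'

```text
clock: 8.75
tcp_pos: [0.5999, 0.0545, 0.1569]
orientation: [-3.141, -0.008, -0.0]
contact_force: [-6.3, -0.3, -1.7]
grip_width: 0.0111
gripper_force: 79.5
```

```bash
python3 - <<'E'
from h import *
go(.5990,.0544,.1568,.3)
E
```

```text
t 8.75 tcp [0.5999 0.0545 0.1569] toolx yaw 0.3 tilt [ 0.  0. -1.] d [-0.09  0.01  0.01] yaw -0.0 F [-6.3 -0.3 -1.7] w 0.0111
```

>>> send_rows --steps '[{"dx": 0, "dy": 0, "dz": 0.1, "yaw": 0, "gripper": 0}, {"dx": 0, "dy": 0, "dz": 0.2, "yaw": 0, "gripper": 0}, {"dx": 0, "dy": 0, "dz": 0.2, "yaw": 0, "gripper": 0}]'

```text
clock: 9.12
tcp_pos: [0.5999, 0.0546, 0.1561]
orientation: [-3.141, -0.008, -0.0]
contact_force: [-11.1, 0.5, 8.2]
grip_width: 0.0108
gripper_force: 81.1
```

```bash
python3 - <<'E'
from h import *
go(.5990,.0544,.1568,.3)
d=grab('side');g=grab('scene');w=grab('wrist')
r=lambda i:cv2.resize(i,(400,300),interpolation=2)
cv2.imwrite('pics/m4.png',np.vstack([np.hstack([r(d['color'][130:280,300:440]),r(g['color'][220:310,255:410])]),np.hstack([r(w['color']),r(w['color'][0:160,150:410])])])[:,:,::-1])
P=pts(w);h=cv2.cvtColor(w['color'],cv2.COLOR_RGB2HSV)
q=P[(h[...,1]<50)&(P[...,0]>.644)&(P[...,0]<.653)&(P[...,2]>.11)&(P[...,2]<.14)&(abs(P[...,1]-.053)<.07)];print('plate top',len(q),np.percentile(q,[5,50,95],0).round(4).tolist() if len(q) else 0)
E
```

```text
t 9.12 tcp [0.5999 0.0546 0.1561] toolx yaw 0.3 tilt [ 0.     0.001 -1.   ] d [-0.09  0.02 -0.07] yaw 0.0 F [-11.1   0.5   8.2] w 0.0108
plate top 272 [[0.6511, -0.0006, 0.1179], [0.652, 0.0941, 0.1215], [0.653, 0.1081, 0.1228]]
```

View pics/m4.png

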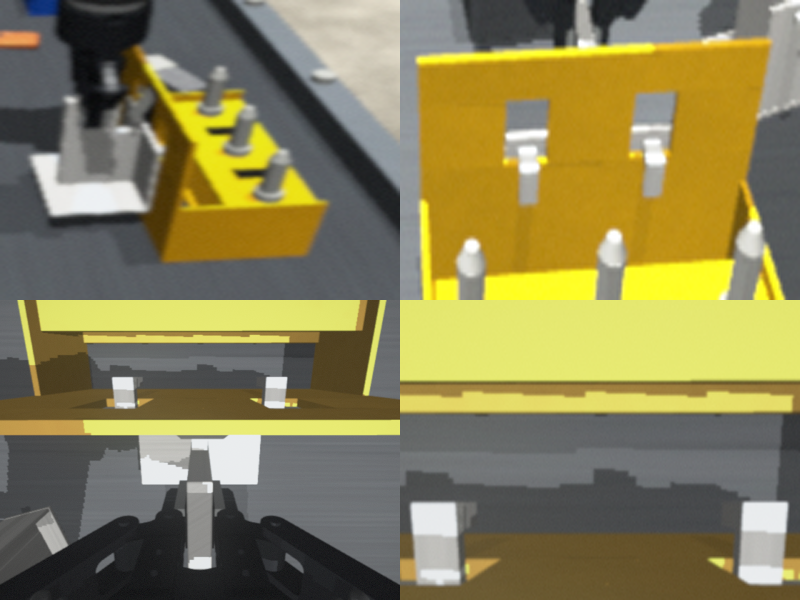

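Both necks rest at the slot bottoms, at (530,155) and (655,155), and an upward reaction builds at z≈30 mm, so it is home. I'll relieve the push and let go.

>>> send_rows --steps '[{"dx": -0.1, "dy": 0, "dz": 0, "yaw": 0, "gripper": 0}, {"dx": -0.1, "dy": 0, "dz": -0.1, "yaw": 0, "gripper": 0}, {"dx": -0.1, "dy": 0, "dz": -0.1, "yaw": 0, "gripper": 1}, {"dx": -0.1, "dy": 0, "dz": -0.1, "yaw": 0, "gripper": 1}, {"dx": -0.1, "dy": 0, "dz": -0.1, "yaw": 0, "gripper": 1}]'

```text
clock: 9.9
tcp_pos: [0.5999, 0.0546, 0.1559]
orientation: [-3.141, -0.008, -0.003]
contact_force: [-0.6, -0.9, 0.6]
grip_width: 0.0651
gripper_force: 0.0
```

>>> send_rows --steps '[{"dx": 0, "dy": 0, "dz": 0, "yaw": 0, "gripper": 1}, {"dx": 0, "dy": 0, "dz": 0, "yaw": 0, "gripper": 1}, {"dx": 0, "dy": 0, "dz": -1.5, "yaw": 0, "gripper": 1}, {"dx": 0, "dy": 0, "dz": -4, "yaw": 0, "gripper": 1}, {"dx": 0, "dy": 0, "dz": -8, "yaw": 0, "gripper": 1}]'

```text
clock: 10.52
tcp_pos: [0.5983, 0.0544, 0.2361]
orientation: [3.141, 0.008, -0.003]
contact_force: [0.5, 0.4, 0.4]
grip_width: 0.0852
gripper_force: 0.0
```

>>> send_rows --steps '[{"dx": -3, "dy": 0, "dz": -3, "yaw": 0, "gripper": 1}, {"dx": -7, "dy": 0, "dz": -5, "yaw": 0, "gripper": 1}, {"dx": -11, "dy": 0, "dz": -6, "yaw": 0, "gripper": 1}, {"dx": -11, "dy": 0, "dz": -6, "yaw": 0, "gripper": 1}, {"dx": -11, "dy": 0, "dz": -6, "yaw": 0, "gripper": 1}]'

```text
clock: 11.15
tcp_pos: [0.4896, 0.054, 0.2962]
orientation: [-3.141, -0.008, -0.003]
contact_force: [-0.7, -0.4, -0.1]
grip_width: 0.0854
gripper_force: 0.0
```

```bash
python3 - <<'E'
from h import *
go(.5990,.0544,.1568,.3)
d=grab('side');g=grab('scene');w=grab('wrist')
r=lambda i:cv2.resize(i,(400,300),interpolation=2)
P=pts(w)
v,u=np.where((P[...,0]>.62)&(P[...,0]<.66)&(P[...,2]>.1)&(abs(P[...,1]-.053)<.13));a,b,c,e=v.min(),v.max(),u.min(),u.max();print(a,b,c,e)
cv2.imwrite('pics/m5.png',np.vstack([np.hstack([r(d['color'][130:280,300:440]),r(g['color'][200:310,255:410])]),np.hstack([r(w['color']),r(w['color'][a:b,c:e])])])[:,:,::-1])
m=(abs(P[...,1]-.053)<.009)&(P[...,0]<.66)&(P[...,0]>.625)
for lo in np.arange(.12,.2,.006):
    q=P[m&(P[...,2]>=lo)&(P[...,2]<lo+.006)]
    if len(q):print(round(lo,3),len(q),'x min/med',q[:,0].min().round(4),np.median(q[:,0]).round(4))
for s in(-1,1):
    q=P[(abs(P[...,1]-.053-s*.03)<.01)&(P[...,0]>.64)&(P[...,0]<.6515)&(P[...,2]>.1)&(P[...,2]<.14)];print('plate top z',len(q),np.percentile(q[:,2],[50,95]).round(4) if len(q) else '')
E
```

```text
t 11.15 tcp [0.4896 0.054  0.2962] toolx yaw 0.3 tilt [ 0.002  0.001 -1.   ] d [10.91  0.02 13.96] yaw -0.0 F [-0.7 -0.4 -0.1] w 0.0854
0 4 270 288
plate top z 0 
plate top z 0
```

View pics/m5.png

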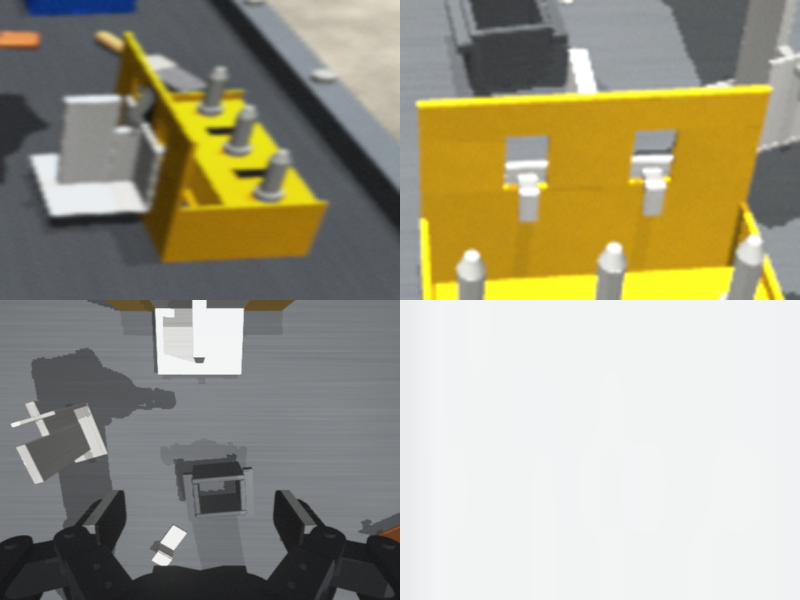

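It hangs on both tabs, and a grey tongue shows above the plate in the side view at (140,105). One numeric check on tongue and height.

```bash
python3 - <<'E'
from h import *
d=np.load('side.npz');P=pts(d);h=cv2.cvtColor(d['color'],cv2.COLOR_RGB2HSV);g=(h[...,1]<80)
m=g&(P[...,0]>.615)&(P[...,0]<.66)&(abs(P[...,1]-.053)<.02)&(P[...,2]>.132)
q=P[m];print('tongue',len(q));
for a in range(132,186,8):
    t=q[(q[:,2]>a/1e3)&(q[:,2]<=(a+8)/1e3)]
    if len(t):print(a,len(t),np.median(t,0).round(4))
q=P[g&(P[...,0]>.56)&(P[...,0]<.62)&(abs(P[...,1]-.053)<.012)&(P[...,2]>.15)];print('rib top z',len(q),np.percentile(q[:,2],[90,98]).round(4))
E
```

```text
tongue 155
132 21 [0.6382 0.0485 0.1367]
140 27 [0.6392 0.0493 0.1443]
148 28 [0.6416 0.0488 0.1519]
156 30 [0.6441 0.049  0.1601]
164 33 [0.6252 0.0509 0.1688]
172 15 [0.6501 0.0503 0.1758]
180 1 [0.6513 0.0511 0.1807]
rib top z 160 [0.171  0.1721]
```

The tongue tip stands 13 mm out at 137 mm up, so it is fully sprung. The rib top is at about 0.170, so the bracket origin is at about 30 mm and home.

```bash
python3 -c "
from h import *
print(workorder.hand_in())"
```

```text
the job is handed in; nothing more can be done
None
```

The wide two-tab bracket hangs fully home on the yellow rack (origin about 30 mm up), with the spring tongue sprung out above it and the gripper clear; the narrow bracket was left where it stood, and I handed the job in at about 11 s.

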